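# Weigh a heat sink and hold the loupe over it at the focus mark

## Task

Set the finned heat sink upright in the middle of the spring balance's round pan, gently so that the pan never hits its stop, and let go of it. Then pick up the loupe by its handle and finish while holding it level and still over the middle of the heat sink, the middle of the lens at the same height as the tip of the focus pointer on the balance's post, touching nothing with the loupe. Leave the pointer's collar where it is set, and leave the two battery cells and the tape roll alone.

Things in the scene. Friction and masses are not known exactly. Their poses are not given: they have to be found in the camera images.
- heat_sink: loose plain aluminium heat sink with upright fins, 42 x 55 x 26 mm (x, y, z), 60 to 120 g; origin at the centre of its underside, z up. Base plate 5 mm thick; the two outermost fins are plates across the whole 42 mm in x, and their outer faces are 53 mm apart in y: grip across y on these faces, at 12 to 26 mm height
- loupe: loose hand loupe lying flat on the bench, 18 mm thick everywhere, 70 to 120 g: a round black lens ring of 60 mm outer diameter and a straight black handle 16 mm wide with flat upright sides. Origin on the underside, below the lens centre; the handle points along its own -x from 38 to 136 mm from the lens axis; z up
- loupe_lens (a point): centre of the lens, 9 mm above the loupe's underside (half way up the ring, where a thin metal line runs round it)
- loupe_grip (a point): middle of the loupe's handle, 85 mm from the lens centre along the loupe's -x, 9 mm above its underside: a good place to grip across the handle (along its y)
- balance: fixed spring balance on the bench; origin on the bench under the pan's axis, z up. Round grey base of 124 mm diameter with a housing 30 mm high; a thin upright post, 204 mm high, stands 80 mm in +x and 80 mm in +y from the pan axis (balance frame) on an arm of the base
- pan_centre (a point): middle of the upper face of the flat round steel pan, 104 mm diameter, 60 mm above the bench when empty; it moves down with the pan
- pan (a joint): how far the pan is pressed down, m: 0 empty, stop at 0.024. Spring 100 N/m: the heat sink alone sinks it 5 to 12 mm; moves straight down without tilting
- focus_mark (a point): tip of the thin dark pointer that sticks out, half way up, from the 16 mm high, 22 mm wide metal collar clamped to the post (a thin dark line runs round the collar at the same height); the pointer is level and points to the pan axis, the tip 77 mm from that axis, 125 to 170 mm above the bench. Its height is the focus height for the middle of the lens
- collar (a joint): height of the collar on its post, m above its lowest setting (pointer 125 mm above the bench); it is clamped and stays unless pushed with more than about 6 N
- cell_0: blue battery cell standing on end, 18 mm diameter, 66 mm high, a bystander; origin at the centre of its underside
- cell_1: green battery cell standing on end, 18 mm diameter, 66 mm high, a bystander; origin at the centre of its underside
- tape_amber: flat roll of amber tape, 80 mm diameter, 12 mm high, a bystander; origin at the centre of its underside

How it is judged (in metres and radians):
On the way:
1. the heat sink stands upright on the pan, its middle within 10 mm of the pan's middle, let go and at rest, the pan sprung down by its weight (horizontal distance between heat_sink and pan_centre below 0.01 m and distance between heat_sink and pan_centre below 0.012 m and angle between heat_sink's own z axis and vertical below 0.08 rad and value of joint pan above 0.004 m and contact force between the fingers and heat_sink below 0.05 N and linear speed of heat_sink below 0.02 m/s), for 0.3 s.
At the end, for the whole second after the job is handed in: Heat sink upright, untouched, within 12 mm of the pan's middle, its weight on the spring. Loupe held in the fingers alone, still, tilt under 0.1 rad, lens centre within 10 mm horizontally of the heat sink's middle and 6 mm of the pointer tip's height, touching neither balance nor heat sink (horizontal distance between heat_sink and pan_centre below 0.012 m and distance between heat_sink and pan_centre below 0.014 m and angle between heat_sink's own z axis and vertical below 0.08 rad and value of joint pan between 0.004 and 0.015 m and contact force between each of the arm, the fingers, loupe and heat_sink below 0.05 N and horizontal distance between loupe_lens and heat_sink below 0.01 m and z of loupe_lens in the frame of focus_mark between -0.006 and 0.006 m and angle between loupe's own z axis and vertical below 0.1 rad and linear speed of loupe below 0.02 m/s and contact force between the fingers and loupe above 2 N and contact force between loupe and balance below 0.05 N); the arm keeps its last pose, push and grip.
It fails at once if the pan is driven to its stop (value of joint pan above 0.023 m).
It fails at once if the collar's setting is moved by more than 4 mm (distance of focus_mark from where it was at the start of the episode above 0.004 m).
It fails at once if a battery cell or the tape roll is moved by more than 20 mm, or a cell tipped over (distance of any of cell_0, cell_1, tape_amber from where it was at the start of the episode above 0.02 m or angle between any of cell_0, cell_1's own z axis and vertical above 0.5 rad).
It also fails if it takes over 64 s, if anything falls off the work surface, if the arm or the gripper's body presses on something with over 40 N, if the wrist force passes 120 N, or if a joint passes its speed limit or range.

## Robot

A 6-joint arm with a two-finger parallel gripper is mounted at the origin on a cart in front of the work surface, level with it; the furniture and walls round the work are solid. World frame = base frame: x ahead of the robot, y to its left, z up, the work surface at z = 0. Lengths are in m, angles in degrees, forces in N, time in s.
With the tool pointing down it reaches from about 0.25 to 0.85 m from the base axis. Payload 12.5 kg.
Tool frame: the origin (TCP) lies at the very end of the fingers, on their centre line; the grasp point (between the pads) lies 19 mm behind it; z points along the fingers, y is the line along which they close (so a half turn about z gives the same grasp; the last joint's range is limited). The gripper opens to 93 mm and grips with 3 to 60 N. Pads are 15 mm wide; open, the fingers measure 128 mm over their backs; the gripper's body (75 mm by 188 mm) begins 65 mm behind the grasp point.
Start: joints at [-72.284, 20.094, 94.641, -0, 65.266, -4.847], TCP at [0.211, -0.508, 0.219] pointing down, gripper open.
Joint ranges: [-157.81, 157.81], [-45, 120.19], [0.68, 151.7], [-89.99, 269.99], [4.06, 180], [-164.3, 164.3]. Speed limits (degrees/s): [127.2, 127.2, 159.86, 180, 180, 180].

## Interface

Orientations are given as [roll, pitch, yaw] about the fixed x, y, z axes, in that order (R = Rz(yaw) Ry(pitch) Rx(roll)).
In Python, from station import * gives the robot as it stands.
- The arm moves only by the tool play_rows, never from a script. Its argument "moves" is a list of rows, each a list of 3 entries, a list of its own where there are three numbers: the shift along the world's x, y, z in cm, then the turn about the world's z in rad, then the opening, from -1 (shut) to 1 (fully open). A call has exactly 8 rows; each row shifts and turns the commanded pose from where the row before left it; what a row does not reach is not made up. A row lasts 1/12 s, in which the tool goes at most 41.7 mm and 7.16 degrees, less where a joint would pass 70% of its speed; a pose out of reach is approached as far as the arm can. A call is refused whole if a number of a shift passes 4.17 or a number of a turn 0.125, either way. A call with a gripper value outside its range is refused whole. The fingers move at their own pace and stop on an object; the grip force is fixed at half the most. Time passes only in rows, so rows that do not move let the fingers close, or fill a call up. It gives the time, the measured TCP pose, the force, the opening and the grip force at its end, in the units of the state.
- get_obs(): the state, without advancing time (a new reading comes with each control period).
- grab_frame(name): name is "side" or "top" or "wrist"; returns the picture (384x512x3 uint8, blue, green, red); there is no depth.
- camera_params(name): a dict with "camera_matrix" (3x3 intrinsics, pixels), "k1" (the pictures are not rectified: a ray, as slopes to the right and down, at radius r is drawn at 1 + k1 r^2 times it, then the intrinsics apply), "cam_to_world" (4x4, takes a point from camera to world coordinates); the wrist camera has in their place "hand_eye" (4x4, takes a point from camera to tool coordinates, whose origin is the TCP and whose axes are the flange's). Camera axes: x right, y up, looking along -z (the intrinsics and any distortion apply to the point x, -y, -z); pixel columns grow to the right and rows downward; lengths in m; the calibration is good to about 2 mm. A picture is of the moment at which its call begins: read the wrist's pose just before it. camera_params takes no time and is no camera call.
- close_job(): hands the job in; it is judged then, once.
The state is a dict: "clock": time; "joint_pos": joint angles; "dq": joint speeds; "tau": joint torques, N m; "position": TCP position; "tcp_rot": TCP orientation; "force": force on the tool from outside, world axes, zero at the start; "moment": the same for the moment, N m; "opening": opening from 0.0 (shut) to 1.0 (fully open); "grasp_force": force on a finger pad.
Only numpy, scipy, OpenCV 4.12 (cv2) and the standard library are available. Lean on these libraries where they do the work, as an engineer would, in place of code of your own. Each camera call takes 0.05 s, during which the arm holds its last target. There are 200 camera calls.

## Working session

There is one attempt and no reset: what is moved stays moved. The work goes in short steps, Python scripts to look and compute and a tool call to move; the robot and the scene stay as the last step left them, time stands still between calls to the robot, and variables do not carry over. Pictures are saved under pics/ and viewed, at most 10 in all, crops included, and the job is handed in when it is done.

Besides the shell and the picture viewer there is one more tool, called as name(argument=value, ...) on one line, values as JSON. play_rows: Moves the arm, as the interface text tells. Its arguments: {"type":"object","properties":{"moves":{"type":"array"}},"required":["moves"]}

```bash
mkdir -p pics; ls
cat > h.py <<'E'
from station import *
import numpy as np, cv2
from scipy.spatial.transform import Rotation as R
def pose(n):
    c=camera_params(n)
    if n!='wrist': return c,np.array(c['cam_to_world'])
    s=get_obs(); T=np.eye(4); T[:3,3]=s['position']; T[:3,:3]=R.from_euler('xyz',s['tcp_rot'],degrees=True).as_matrix()
    return c,T@np.array(c['hand_eye'])
def ray(cT,px):
    c,T=cT; K=np.array(c['camera_matrix']); k=c['k1']
    u=cv2.undistortPoints(np.array([[px]],float),K,np.array([k,0,0,0.]))[0,0]
    return T[:3,3],T[:3,:3]@np.array([u[0],-u[1],-1])
def onz(cT,px,z):
    o,d=ray(cT,px); return o+d*(z-o[2])/d[2]
def proj(cT,p):
    c,T=cT; q=np.linalg.inv(T)@np.append(p,1); s=np.array([q[0],-q[1]])/-q[2]; s=s*(1+c['k1']*(s@s))
    K=np.array(c['camera_matrix']); return (K[:2,:2]@s+K[:2,2])
E
python3 - <<'E'
from h import *
print(get_obs())
for n in ('side','top'):
    cT=pose(n); print(n,np.round(cT[1],3).tolist(),cT[0]['camera_matrix'],cT[0]['k1']); cv2.imwrite(f'pics/{n}0.png',grab_frame(n))
E
```

```text
pics
{'clock': 0.0, 'joint_pos': array([-7.22845192e+01,  2.01233254e+01,  9.46776540e+01,  8.94908447e-04,
        6.52658738e+01, -4.84606079e+00]), 'dq': array([ 0.00350833,  0.09140098, -0.00742172,  0.04071238, -0.10805627,
        0.07618784]), 'tau': array([-2.31279322e-03, -4.97326720e+01, -2.85254467e+01,  6.98038959e-02,
        2.55921017e-02, -8.88083514e-05]), 'position': array([ 0.21095166, -0.50755536,  0.21810644]), 'tcp_rot': array([-1.79933454e+02, -6.45715305e-03,  2.25611630e+01]), 'force': array([-0.50632926, -0.44980466, -0.00135607]), 'moment': array([ 0.0135993 , -0.05658344, -0.05770489]), 'grasp_force': 0.0, 'opening': 0.998910823466079}
side [[-1.0, 0.005, 0.011, 0.533], [0.006, -0.649, 0.761, 0.851], [0.011, 0.761, 0.649, 0.83], [0.0, 0.0, 0.0, 1.0]] [[391.51824371   0.         252.82598455]
 [  0.         391.51824371 185.29796052]
 [  0.           0.           1.        ]] -0.016839507575145473
top [[-0.009, 0.99, -0.139, 0.332], [-1.0, -0.011, -0.015, -0.007], [-0.016, 0.139, 0.99, 1.387], [0.0, 0.0, 0.0, 1.0]] [[359.96353677   0.         257.06605132]
 [  0.         359.96353677 191.12588498]
 [  0.           0.           1.        ]] 0.02225306517483687
```

View pics/top0.png

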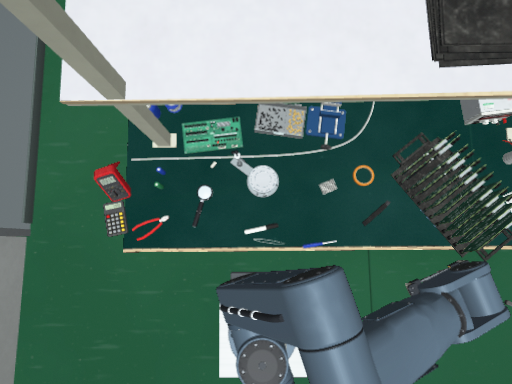

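View pics/side0.png

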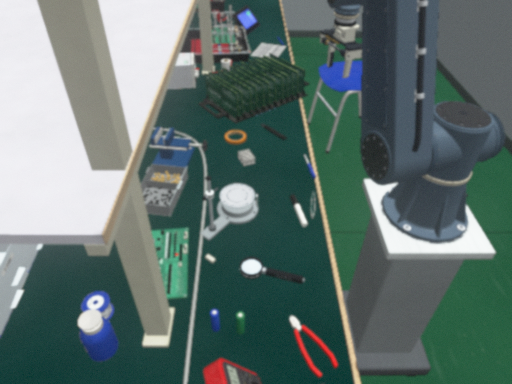

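The top view shows the heat sink at about (328,186), the pan at (263,181), the lens at (204,192) with its handle running to (196,226), and the post at (237,157). The tape is at (363,175) and the cells at (160,171) and (158,186). The side view shows the heat sink at (247,157), the pan at (238,199), the collar at about (209,188) and the lens at (252,268).

Run:
```python
from h import *
t=pose('top'); s=pose('side')
for n,pt,ps,z in [('sink',(328,186),(247,157),.02),('pan',(263,181),(238,199),.06),('lens',(204,192),(251,268),.018),('hend',(196,226),(302,280),.018),('tape',(363,175),(235,137),.012),('c0',(160,171),(214,311),.066),('c1',(158,186),(240,313),.066)]:
    print(n,np.round(onz(t,pt,z),3),np.round(onz(s,ps,z),3))
for z in (.2,.5,.7): print('shelf edge',onz(t,(256,102),z))
a,b=cv2.imread('pics/top0.png'),cv2.imread('pics/side0.png')
A=cv2.resize(a[130:240,180:340],None,fx=5,fy=5,interpolation=2)[:300,:800]
B=cv2.resize(b[165:245,190:320],None,fx=6,fy=6,interpolation=2)
cv2.imwrite('pics/B.png',B)
cv2.imwrite('pics/C.png',np.hstack([cv2.resize(a[135:210,220:290],None,fx=5,fy=5,interpolation=2),cv2.resize(b[165:240,190:270],None,fx=5,fy=5,interpolation=2)]))
```

```text
sink [ 0.541 -0.258  0.02 ] [ 0.538 -0.249  0.02 ]
pan [ 0.557 -0.01   0.06 ] [0.563 0.011 0.06 ]
lens [0.523 0.218 0.018] [0.525 0.226 0.018]
hend [0.393 0.247 0.018] [0.398 0.263 0.018]
tape [ 0.584 -0.395  0.012] [ 0.584 -0.387  0.012]
c0 [0.598 0.376 0.066] [0.607 0.38  0.066]
c1 [0.541 0.382 0.066] [0.55  0.385 0.066]
shelf edge [0.80903073 0.01186388 0.2       ]
shelf edge [0.68839263 0.00709004 0.5       ]
shelf edge [0.60796723 0.00390748 0.7       ]
```

View pics/C.png

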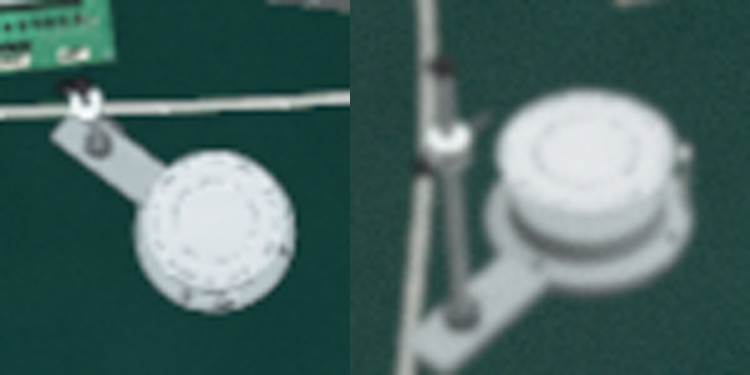

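The crop shows the post rising from the arm of the base in the +x+y direction. The collar is part way up with a dark pointer aimed at the pan, and the pan is clean. Next I move the wrist camera near the heat sink.

play_rows(moves=[[[2.5, 3, 0.5], 0, 1], [[2.5, 3, 0.5], 0, 1], [[2.5, 3, 0.5], 0, 1], [[2.5, 3, 0.5], 0, 1], [[2.5, 3, 0.5], 0, 1], [[2.5, 3, 0.5], 0, 1], [[2.5, 3, 0], 0, 1], [[2.5, 3, 0], 0, 1]])

```text
clock: 0.77
position: [0.4119, -0.2662, 0.2489]
tcp_rot: [180.0, -0.0, 22.6]
force: [0.4, -1.0, -0.6]
opening: 1.003
grasp_force: 0.0
```

Run:
```python
from h import *
c,T=pose('wrist'); print(np.round(np.array(c['hand_eye']),3).tolist(),c['camera_matrix'],c['k1'],np.round(T,3).tolist(),get_obs()['position'],get_obs()['force'])
print(proj((c,T),[.54,-.255,.02]),proj((c,T),[.556,0,.06]))
f=grab_frame('wrist'); cv2.imwrite('pics/w1.png',f)
```

```text
[[-0.0, 0.963, 0.269, 0.075], [1.0, 0.0, -0.0, 0.0], [-0.0, 0.269, -0.963, -0.165], [0.0, 0.0, 0.0, 1.0]] [[307.57960408   0.         254.75167707]
 [  0.         307.57960408 191.32090522]
 [  0.           0.           1.        ]] -0.07525749295836831 [[0.383, 0.89, 0.248, 0.481], [-0.924, 0.369, 0.104, -0.238], [0.001, -0.269, 0.963, 0.414], [0.0, 0.0, 0.0, 1.0]] [ 0.4119269  -0.26618603  0.24885207] [ 0.37051561 -1.03326426 -0.59099968]
[286.42372935  65.50974849] [ 73.92588512 -44.96416268]
```

View pics/w1.png

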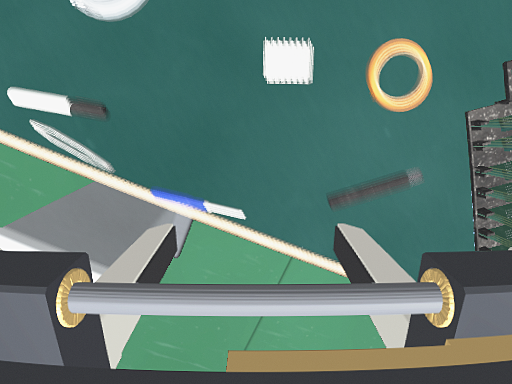

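The wrist view shows the heat sink at about (288,60) with its fins running vertically in the image, so the tool's closing axis is already near its y axis. The tape is at (400,75) and the pan's edge is at the top left.

```bash
cat >> h.py <<'E'
def sink(f,cT,z=.026,box=None,thr=150):
    g=f.min(axis=2).copy()
    m=(g>thr).astype(np.uint8); M=np.zeros_like(m); x0,y0,x1,y1=box; M[y0:y1,x0:x1]=m[y0:y1,x0:x1]
    M=cv2.morphologyEx(M,cv2.MORPH_CLOSE,np.ones((5,5)))
    c=max(cv2.findContours(M,0,2)[0],key=cv2.contourArea)
    P=np.array([onz(cT,p[0],z)[:2] for p in c])
    r=cv2.minAreaRect((P*1000).astype(np.float32)); return r
E
python3 - <<'E'
from h import *
f=cv2.imread('pics/w1.png'); cT=pose('wrist')
for thr in (110,150,190): print(sink(f,cT,.026,(240,20,340,110),thr))
E
```

```text
((548.1802978515625, -249.43325805664062), (53.28706359863281, 59.74931335449219), 23.001985549926758)
((548.6815185546875, -249.135498046875), (52.122894287109375, 59.60199737548828), 23.017438888549805)
((548.5259399414062, -248.90243530273438), (52.059043884277344, 59.0580940246582), 22.97074317932129)
```

play_rows(moves=[[[0.6, -0.8, -2], 0, 1], [[0.6, -0.8, -2], 0, 1], [[0.6, -0.8, -2], 0, 1], [[0.6, -0.8, -2], 0, 1], [[0, 0, 0], 0, 1], [[0, 0, 0], 0, 1], [[0, 0, 0], 0, 1], [[0, 0, 0], 0, 1]])

```text
clock: 1.48
position: [0.4352, -0.2999, 0.17]
tcp_rot: [179.9, -0.0, 22.6]
force: [-0.2, -0.4, 0.2]
opening: 1.0
grasp_force: 0.0
```

Run:
```python
from h import *
cT=pose('wrist'); f=grab_frame('wrist'); cv2.imwrite('pics/w2.png',f)
u=proj(cT,[.546,-.252,.02]).astype(int); print(u,get_obs()['position'],get_obs()['force'])
for thr in (110,150,190): print(sink(f,cT,.026,(u[0]-70,max(u[1]-70,0),u[0]+70,u[1]+70),thr))
cv2.imwrite('pics/w2c.png',cv2.resize(f[max(u[1]-70,0):u[1]+70,u[0]-90:u[0]+90],None,fx=4,fy=4))
```

```text
[252  57] [ 0.43522897 -0.29991347  0.16990135] [-0.57800775  0.58416141 -0.0082791 ]
((542.1480102539062, -259.23553466796875), (43.42992401123047, 53.30055618286133), 22.5678653717041)
((542.1079711914062, -259.2181701660156), (43.440040588378906, 53.166778564453125), 22.512022018432617)
((542.1315307617188, -259.2611083984375), (43.77373123168945, 52.64566421508789), 21.6285457611084)
```

View pics/w2c.png

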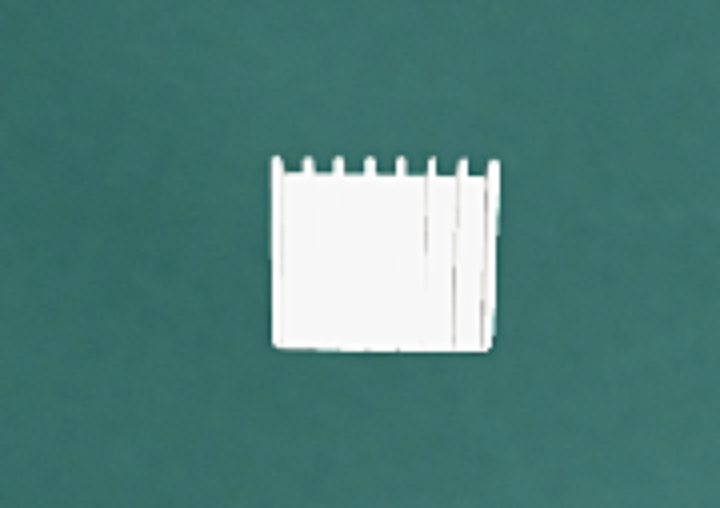

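The crop shows the heat sink top with clean edges and vertical fins. It measures 43x53 mm as expected, centred at (0.542,-0.259) with yaw 22.5°.

play_rows(moves=[[[2.7, 1, 0], 0, 1], [[2.7, 1, 0], 0, 1], [[2.7, 1, 0], 0, 1], [[2.6, 1.1, 0], 0, 1], [[0, 0, -2.5], 0, 1], [[0, 0, -2.5], 0, 1], [[0, 0, -2.5], 0, 1], [[0, 0, -2.5], 0, 1]])

```text
clock: 2.2
position: [0.5424, -0.2587, 0.0687]
tcp_rot: [179.9, -0.1, 22.6]
force: [0.6, -0.3, -0.7]
opening: 1.001
grasp_force: 0.0
```

play_rows(moves=[[[0, 0, -2], 0, 1], [[0, 0, -2], 0, 1], [[0, 0, -1.5], 0, 1], [[0, 0, -1.1], 0, 1], [[0, 0, 0], 0, 1], [[0, 0, 0], 0, -1], [[0, 0, 0], 0, -1], [[0, 0, 0], 0, -1]])

```text
clock: 2.87
position: [0.5427, -0.2592, 0.0039]
tcp_rot: [179.9, -0.1, 22.6]
force: [-0.1, 0.0, 0.2]
opening: 0.832
grasp_force: 0.0
```

play_rows(moves=[[[0, 0, 0], 0, -1], [[0, 0, 0], 0, -1], [[0, 0, 0], 0, -1], [[0, 0, 0], 0, -1], [[0, 0, 0], 0, -1], [[0, 0, 0], 0, -1], [[0, 0, 0], 0, -1], [[0, 0, 0], 0, -1]])

```text
clock: 3.53
position: [0.5422, -0.2589, 0.0029]
tcp_rot: [180.0, -0.0, 22.6]
force: [-0.5, 0.6, 6.1]
opening: 0.579
grasp_force: 30.0
```

play_rows(moves=[[[0, 0, 2], 0, -1], [[0, 0, 2.5], 0, -1], [[0, 0, 2.5], 0, -1], [[0, 0, 2.5], 0, -1], [[0, 0, 2.5], 0, -1], [[0, 0, 2.5], 0, -1], [[0, 0, 2.5], 0, -1], [[0, 0, 2.5], 0, -1]])

```text
clock: 4.2
position: [0.5417, -0.2587, 0.1985]
tcp_rot: [-180.0, 0.0, 22.6]
force: [0.8, -0.1, -1.8]
opening: 0.581
grasp_force: 30.0
```

play_rows(moves=[[[-1.6, 3, 0], 0, -1], [[-1.6, 3, 0], 0, -1], [[-1.6, 3, 0], 0, -1], [[-1.6, 3, 0], 0, -1], [[-1.6, 3, 0], 0, -1], [[-1.6, 3, 0], 0, -1], [[-1.6, 2.5, 0], 0, -1], [[0, 0, 0], 0, -1]])

```text
clock: 4.87
position: [0.4272, -0.0507, 0.1972]
tcp_rot: [-179.9, 0.1, 22.7]
force: [0.3, -1.0, -1.0]
opening: 0.583
grasp_force: 30.0
```

play_rows(moves=[[[0, 0, 0], 0, -1], [[0, 0, 0], 0, -1], [[0, 0, 0], 0, -1], [[0, 0, 0], 0, -1], [[0, 0, 0], 0, -1], [[0, 0, 0], 0, -1], [[0, 0, 0], 0, -1], [[0, 0, 0], 0, -1]])

```text
clock: 5.53
position: [0.4301, -0.054, 0.1976]
tcp_rot: [-180.0, 0.0, 22.5]
force: [0.4, -0.5, -0.8]
opening: 0.579
grasp_force: 30.0
```

Run:
```python
from h import *
s=get_obs(); print(s['position'],s['force'],s['grasp_force'],s['opening'])
f=grab_frame('wrist'); cv2.imwrite('pics/w3.png',f)
```

```text
[ 0.43007983 -0.05400963  0.1975756 ] [ 0.42144797 -0.46935919 -0.78733489] 29.992700815200806 0.5793004813853921
```

View pics/w3.png

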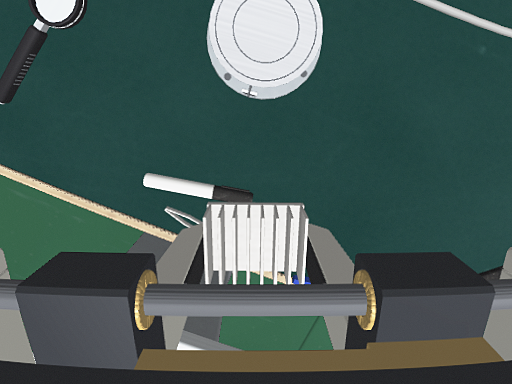

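The view shows the heat sink held straight in the fingers. The pan is at about (265,30), cut off at the top, and the loupe is at upper left. I move forward and up to get the whole balance in view.

play_rows(moves=[[[1.4, 0.6, 1.5], 0, -1], [[1.4, 0.6, 1.5], 0, -1], [[1.4, 0.6, 1.5], 0, -1], [[1.4, 0.6, 1.5], 0, -1], [[0, 0, 0], 0, -1], [[0, 0, 0], 0, -1], [[0, 0, 0], 0, -1], [[0, 0, 0], 0, -1]])

```text
clock: 6.25
position: [0.485, -0.0301, 0.2566]
tcp_rot: [-179.9, 0.1, 22.5]
force: [-0.1, -0.1, -0.8]
opening: 0.583
grasp_force: 30.0
```

Run:
```python
from h import *
s=get_obs(); print(s['position'],s['force'],s['grasp_force'],s['opening'])
cT=pose('wrist');f=grab_frame('wrist'); cv2.imwrite('pics/w4.png',f)
u=proj(cT,[.557,0,.06]); print(u)
cv2.imwrite('pics/w4c.png',cv2.resize(f[0:180,120:360],None,fx=3.3,fy=3.3,interpolation=2))
```

```text
[ 0.48498152 -0.03005666  0.25663804] [-0.08273818 -0.1142472  -0.75071894] 29.99257206916809 0.5829360845695044
[254.42369045 102.63112163]
```

View pics/w4c.png

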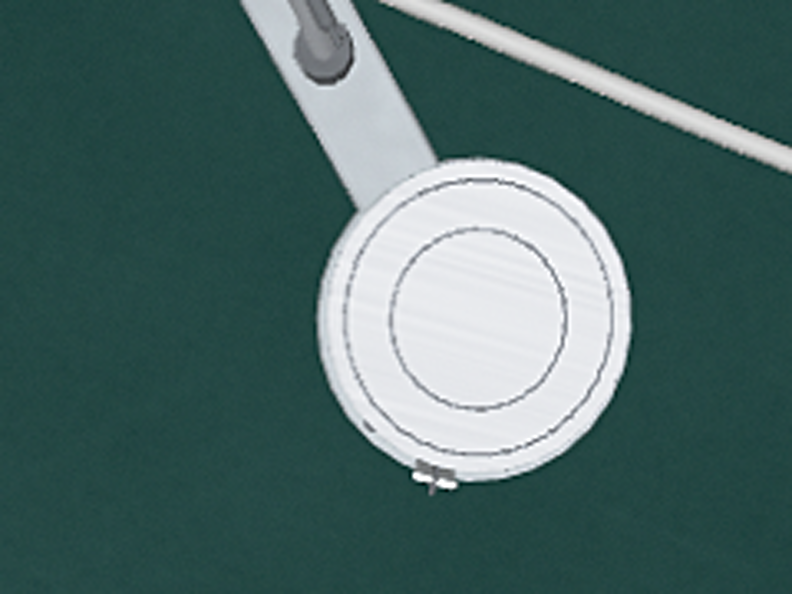

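The crop shows the pan's rings centred at crop (478,318), which is (265,96.5) in the picture. The post foot is at crop (325,55), and the collar is out of frame above.

Run:
```python
from h import *
cT=pose('wrist'); p=onz(cT,(265,96.5),.06); print('pan',p)
print('rad',[np.linalg.norm(onz(cT,(120+x/3.3,96.5),.06)-p) for x in (318,632)])
b=onz(cT,(120+325/3.3,52/3.3),.02); print('post',b,b-p,np.linalg.norm((b-p)[:2]))
for z in (0,.01): print(onz(pose('top'),(239.4,163.6),z))
d=(b-p)[:2]; d/=np.linalg.norm(d); tip=p[:2]+.077*d; post=p[:2]+.1131*d
s=pose('side')
for z in (.125,.14,.155,.17): print(z,'tip',proj(s,[*tip,z]),'post',proj(s,[*post,z]))
```

```text
pan [ 0.56801139 -0.00850011  0.06      ]
rad [np.float64(0.05512535103092902), np.float64(0.05282558272796538)]
post [0.63521489 0.07898137 0.02      ] [ 0.0672035   0.08748148 -0.04      ] 0.11031463485027529
[0.63718808 0.08249062 0.        ]
[0.63498556 0.08184524 0.01      ]
0.125 tip [218.1317712  191.64977009] post [209.20104893 198.72392495]
0.14 tip [217.87295313 187.47074471] post [208.85224292 194.52286299]
0.155 tip [217.60944988 183.21382508] post [208.4969691  190.24173596]
0.17 tip [217.34113643 178.87686538] post [208.13505046 185.8782866 ]
```

play_rows(moves=[[[2.1, 0.5, 0], 0, -1], [[2.1, 0.5, 0], 0, -1], [[2.1, 0.6, 0], 0, -1], [[2, 0.6, 0], 0, -1], [[0, 0, -3], 0, -1], [[0, 0, -3], 0, -1], [[0, 0, -3], 0, -1], [[0, 0, -3], 0, -1]])

```text
clock: 6.97
position: [0.5683, -0.0081, 0.1359]
tcp_rot: [-180.0, 0.0, 22.5]
force: [1.5, 0.9, -0.9]
opening: 0.577
grasp_force: 30.0
```

play_rows(moves=[[[0, 0, -2], 0, -1], [[0, 0, -1.5], 0, -1], [[0, 0, -1], 0, -1], [[0, 0, -0.8], 0, -1], [[0, 0, -0.2], 0, -1], [[0, 0, 0], 0, -1], [[0, 0, 0], 0, -1], [[0, 0, 0], 0, -1]])

```text
clock: 7.63
position: [0.5696, -0.0079, 0.0835]
tcp_rot: [180.0, -0.1, 22.6]
force: [0.6, -0.2, -0.5]
opening: 0.579
grasp_force: 30.0
```

```bash
cat > o.py <<'E'
from h import *
F=[];
for i in range(8):
    grab_frame('wrist'); F.append(get_obs()['force'])
s=get_obs(); print(np.round(s['position'],4),np.mean(F,0).round(2),np.std(F,0).round(2),s['clock'],s['grasp_force'])
E
python3 o.py
```

```text
[ 0.5691 -0.0078  0.0827] [-0.12 -0.08 -0.7 ] [0.44 0.7  0.58] 8.0333 29.992843866348267
```

play_rows(moves=[[[0, 0, -0.8], 0, -1], [[0, 0, -0.6], 0, -1], [[0, 0, -0.3], 0, -1], [[0, 0, -0.2], 0, -1], [[0, 0, -0.2], 0, -1], [[0, 0, -0.2], 0, -1], [[0, 0, -0.2], 0, -1], [[0, 0, -0.1], 0, -1]])

```text
clock: 8.7
position: [0.5691, -0.0079, 0.0565]
tcp_rot: [180.0, -0.0, 22.6]
force: [0.1, 0.5, 0.5]
opening: 0.582
grasp_force: 30.0
```

```bash
python3 o.py
python3 - <<'E'
from h import *
f=grab_frame('side'); cv2.imwrite('pics/s5.png',f); cv2.imwrite('pics/s5c.png',cv2.resize(f[120:250,170:330],None,fx=4.5,fy=4.5,interpolation=2))
E
```

```text
[ 0.5691 -0.0079  0.0567] [-0.23 -0.16 -0.  ] [0.39 0.42 0.36] 9.1 29.992771446704865
```

View pics/s5c.png

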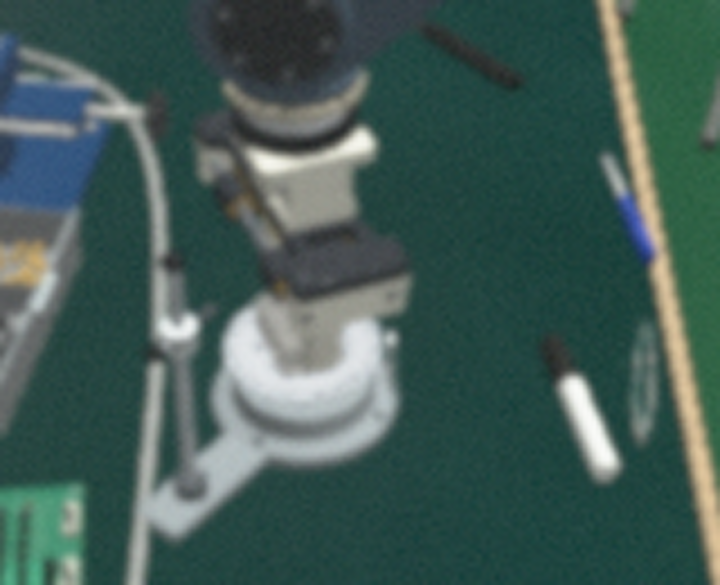

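The side crop shows the heat sink in the fingers on the pan, clear of the post. The collar is at crop (178,328) and the pointer tip at about (212,308). The wrist force has dropped to about 0, so the weight is on the spring and I can release.

play_rows(moves=[[[0, 0, 0], 0, 1], [[0, 0, 0], 0, 1], [[0, 0, 0], 0, 1], [[0, 0, 0], 0, 1], [[0, 0, 0], 0, 1], [[0, 0, 0.5], 0, 1], [[0, 0, 1], 0, 1], [[0, 0, 2], 0, 1]])

```text
clock: 9.82
position: [0.5681, -0.0078, 0.0911]
tcp_rot: [-179.9, 0.1, 22.6]
force: [-0.2, 1.2, 0.3]
opening: 0.999
grasp_force: 0.0
```

play_rows(moves=[[[0, 0, 3], 0, 1], [[0, 0, 3], 0, 1], [[0, 0, 3], 0, 1], [[0, 0, 3], 0, 1], [[-1.2, -0.5, 2], 0, 1], [[-3, -1.2, 2], 0, 1], [[-3, -1.2, 2], 0, 1], [[-3, -1.2, 2], 0, 1]])

```text
clock: 10.48
position: [0.4655, -0.049, 0.2932]
tcp_rot: [180.0, -0.0, 22.6]
force: [0.8, -0.9, 0.4]
opening: 1.001
grasp_force: 0.0
```

Run:
```python
from h import *
s=get_obs(); print(s['position'],s['tcp_rot'],s['force'])
cT=pose('wrist');f=grab_frame('wrist'); cv2.imwrite('pics/w6.png',f)
print(proj(cT,[.568,-.0085,.06]),proj(cT,[.615,.05,.14]),proj(cT,[.636,.081,.14]))
```

```text
[ 0.46550836 -0.0490465   0.2932054 ] [ 1.79975787e+02 -3.02966661e-02  2.25915115e+01] [ 0.77417988 -0.94612546  0.36324431]
[255.89739395  76.46374219] [218.06215334  -3.53208515] [195.38440357 -38.71617752]
```

View pics/w6.png

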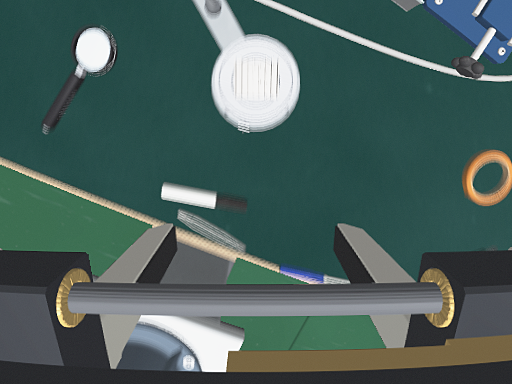

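The wrist view shows the heat sink standing centred on the pan at about (257,82). The loupe's lens is at (95,48) with the handle running to (45,130). Next I take two wrist views across the pointer to triangulate its height.

play_rows(moves=[[[2.1, -0.5, -0.8], 0, 1], [[2.1, -0.5, -0.8], 0, 1], [[2.1, -0.5, -0.8], 0, 1], [[2.1, -0.5, -0.8], 0, 1], [[0, 0, 0], 0, 1], [[0, 0, 0], 0, 1], [[0, 0, 0], 0, 1], [[0, 0, 0], 0, 1]])

```text
clock: 11.2
position: [0.5506, -0.0687, 0.2605]
tcp_rot: [180.0, -0.0, 22.6]
force: [0.1, 1.2, 0.5]
opening: 0.999
grasp_force: 0.0
```

Run:
```python
from h import *
s=get_obs(); cT=pose('wrist'); f=grab_frame('wrist'); cv2.imwrite('pics/v1.png',f); np.save('v1.npy',cT[1])
print(s['position'],[proj(cT,p).round() for p in ([.568,-.0085,.06],[.615,.05,.14],[.636,.081,.14],[.52,.22,.018])])
g=cv2.cvtColor(f,6)
# sink
u=proj(cT,[.568,-.0085,.079]); print('sink bright', u)
```

```text
[ 0.55057424 -0.06870449  0.26054049] [array([213., 137.]), array([158.,  72.]), array([133.,  35.]), array([ 45., 103.])]
sink bright [210.70125115 138.75831312]
```

play_rows(moves=[[[0, 2.8, 0], 0, 1], [[0, 2.8, 0], 0, 1], [[0, 2.8, 0], 0, 1], [[0, 2.8, 0], 0, 1], [[0, 2.8, 0], 0, 1], [[0, 2.8, 0], 0, 1], [[0, 2.8, 0], 0, 1], [[0, 2.4, 0], 0, 1]])

```text
clock: 11.92
position: [0.5505, 0.1529, 0.2604]
tcp_rot: [180.0, -0.1, 22.6]
force: [0.5, 0.1, 0.4]
opening: 0.995
grasp_force: 0.0
```

play_rows(moves=[[[0, 0, 0], 0, 1], [[0, 0, 0], 0, 1], [[0, 0, 0], 0, 1], [[0, 0, 0], 0, 1], [[0, 0, 0], 0, 1], [[0, 0, 0], 0, 1], [[0, 0, 0], 0, 1], [[0, 0, 0], 0, 1]])

```text
clock: 12.58
position: [0.5511, 0.1508, 0.2597]
tcp_rot: [180.0, -0.0, 22.5]
force: [1.1, 0.1, -0.5]
opening: 0.997
grasp_force: 0.0
```

Run:
```python
from h import *
s=get_obs(); cT=pose('wrist'); f=grab_frame('wrist'); cv2.imwrite('pics/v2.png',f); np.save('v2.npy',cT[1])
P=([.568,-.0085,.06],[.615,.05,.14],[.636,.081,.14],[.52,.22,.018],[.395,.255,.018])
print(s['position'],s['tcp_rot'],[proj(cT,p).round() for p in P])
a=cv2.imread('pics/v1.png'); c1=(cT[0],np.load('v1.npy'))
def crop(im,c,h,w):
    x,y=int(c[0]),int(c[1]); im=cv2.copyMakeBorder(im,200,200,200,200,0); return cv2.resize(im[y-h+200:y+h+200,x-w+200:x+w+200],None,fx=4,fy=4,interpolation=2)
q1,q2=proj(c1,P[1]),proj(cT,P[1]); print('crop origin',q1.astype(int)-[50,70],q2.astype(int)-[50,70])
cv2.imwrite('pics/cc.png',np.hstack([crop(a,q1,70,50),crop(f,q2,70,50)]))
```

```text
[0.55112002 0.15077481 0.25966702] [ 1.79998767e+02 -3.09772661e-03  2.25344141e+01] [array([376., 205.]), array([378., 166.]), array([359., 132.]), array([198., 165.]), array([147., 235.])]
crop origin [108   1] [327  95]
```

View pics/cc.png

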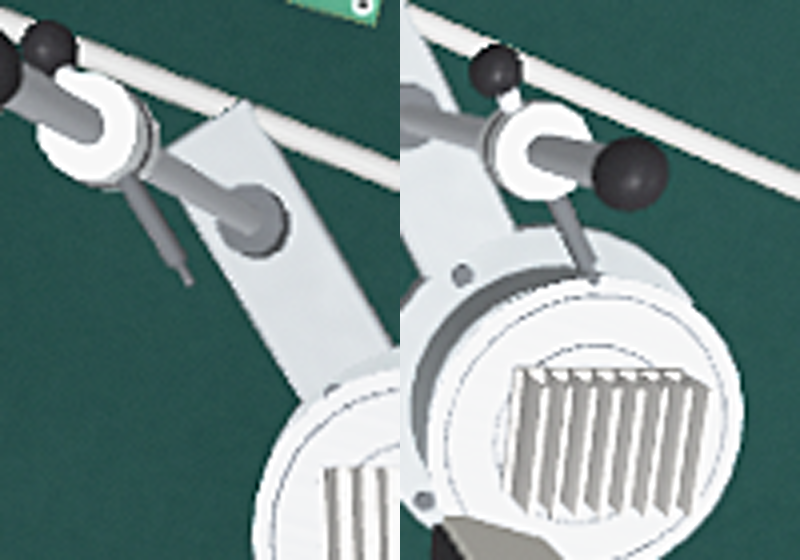

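The two crops show the pointer tip clearly, at crop (189,284) on the left and (195,281) on the right. The heat sink stands upright on the pan, roughly concentric with the rings.

Run:
```python
from h import *
K=pose('wrist')[0]; c1=(K,np.load('v1.npy')); c2=(K,np.load('v2.npy'))
def tri(a,b):
    o1,d1=ray(c1,a);o2,d2=ray(c2,b); t=np.linalg.lstsq(np.c_[d1,-d2],o2-o1,rcond=None)[0]
    p,q=o1+t[0]*d1,o2+t[1]*d2; return ((p+q)/2).round(4),np.linalg.norm(p-q).round(4)
print('tip',tri((154.9,71.6),(375.4,164.9)), 'foot',tri((108+253/4,1+205/4),(327+12/4,95+108/4)))
a=cv2.imread('pics/v1.png');f=cv2.imread('pics/v2.png')
# sink by bright? top-face corners in view2 (crop px): far-left, far-right, near-right, near-left of fin tops
def loup(im,cT,x0,y0,x1,y1,tag):
    m=np.zeros(im.shape[:2],np.uint8); m[y0:y1,x0:x1]=(im[y0:y1,x0:x1].max(axis=2)<62)*255
    n,l,st,ce=cv2.connectedComponentsWithStats(m)
    for i in np.argsort(-st[1:,4])[:3]+1: print(tag,st[i],ce[i])
    i=np.argmax(st[1:,4])+1
    return l==i
m=loup(f,c2,100,110,260,250,'v2')
ys,xs=np.nonzero(m); P=np.array([onz(c2,(x,y),.018)[:2] for x,y in zip(xs,ys)])
print('extent',P.min(0),P.max(0))
# lens ring pts: fit circle to outline of far part; handle: PCA
h=P[np.linalg.norm(P-[.523,.22],axis=1)>.045]; c=h.mean(0); u=np.linalg.svd(h-c)[2][0]; u*=np.sign(u[0])
print('handle mid',c,'dir',u,np.degrees(np.arctan2(u[1],u[0])),'along',((h-c)@u).min(),((h-c)@u).max(),'width',np.ptp((h-c)@[-u[1],u[0]]))
r=P[np.linalg.norm(P-[.523,.22],axis=1)<.034]
cc,rad=cv2.minEnclosingCircle((r*1000).astype(np.float32)); print('ring',cc,rad,len(r))
print('lat of ring centre from handle line',(np.array(cc)/1000-c)@[-u[1],u[0]],(np.array(cc)/1000-c)@u)
```

```text
tip (array([0.6144, 0.0528, 0.1405]), np.float64(0.0009)) foot (array([0.6402, 0.0809, 0.0183]), np.float64(0.0016))
v2 [158 226  19  24 257] [169.43579767 240.84046693]
v2 [145 178  47  52 118] [169.87288136 198.68644068]
v2 [183 157  34  24  55] [195.6        173.94545455]
extent [0.37991321 0.20825805] [0.42366556 0.23282676]
handle mid [0.3989494  0.22120436] dir [ 0.99644071 -0.08429658] -4.835576970130901 along -0.019948163177164913 0.02453919624442473 width 0.023600769938175226
ring (0.0, 0.0) 0.0 0
lat of ring centre from handle line -0.2540471058556247 -0.37888265143084054
```

```bash
cat > l.py <<'E'
from h import *
def loupe(f,cT,c0,verbose=1,tail=.135):
    hs=cv2.cvtColor(f,cv2.COLOR_BGR2HSV)
    m=((hs[...,1]<75)|(hs[...,2]<50)).astype(np.uint8)
    c0=np.array(c0); 
    ys,xs=np.nonzero(m); P=np.array([onz(cT,(x,y),.018)[:2] for x,y in zip(xs,ys)])
    r=np.linalg.norm(P-c0,axis=1); 
    for k in range(3):
        ring=P[np.linalg.norm(P-c0,axis=1)<.042]; 
        h=P[(np.linalg.norm(P-c0,axis=1)>.045)&(np.linalg.norm(P-c0,axis=1)<tail)&(P[:,0]<c0[0]-.03)&(abs(P[:,1]-c0[1]-.25*(c0[0]-P[:,0]))<.03)]
        cc,rad=cv2.minEnclosingCircle((ring*1000).astype(np.float32))
        c=np.median(ring,0); c0=c
    hc=h.mean(0); u=np.linalg.svd(h-hc)[2][0]; u*=np.sign(u[0]); n=np.array([-u[1],u[0]])
    print('ring med',c,'n',len(ring),'enc',cc,rad,'areaR',np.sqrt(len(ring)))
    print('handle',hc,'yaw',np.degrees(np.arctan2(u[1],u[0])),'std w',((h-hc)@n).std(),'lens lat',(c-hc)@n,'along',(c-hc)@u,((h-hc)@u).min(),((h-hc)@u).max())
    print('grip',hc+u*((c-hc)@u-.085))
E
python3 - <<'E'
from l import *
K=pose('wrist')[0]; c2=(K,np.load('v2.npy')); f=cv2.imread('pics/v2.png')
hs=cv2.cvtColor(f,cv2.COLOR_BGR2HSV); print('bg',hs[180,230],hs[150,260])
for p in ([.51,.225],[.40,.25],[.44,.24],[.523,.22]): 
    u=proj(c2,[*p,.018]).astype(int); print(u,hs[u[1],u[0]])
loupe(f,c2,(.523,.221),tail=.12)
E
```

```text
bg [ 88 128  82] [ 86 131  82]
[192 170] [  0   0 247]
[150 233] [ 23  13 153]
[165 211] [120  12 104]
[198 163] [  0   0 247]
ring med [0.52719943 0.21763012] n 1691 enc (522.317138671875, 218.5516357421875) 36.961090087890625 areaR 41.12177038990418
handle [0.44103348 0.23760274] yaw -3.6983870054075094 std w 0.008608141582867141 lens lat -0.014372954727043663 along 0.08727482651299136 -0.03257322617212665 0.04416940966422653
grip [0.44330357 0.237456  ]
```

play_rows(moves=[[[-2.4, 1.4, -0.5], -0.08, 1], [[-2.4, 1.4, -0.5], -0.08, 1], [[-2.4, 1.4, -0.5], -0.08, 1], [[-2.4, 1.4, -0.5], -0.08, 1], [[-2.4, 1.4, -0.5], -0.08, 1], [[-2.4, 1.4, -0.5], -0.08, 1], [[-2.4, 1.4, -0.5], -0.08, 1], [[-2.4, 1.4, -0.5], -0.08, 1]])

```text
clock: 13.3
position: [0.3579, 0.2635, 0.2195]
tcp_rot: [-180.0, -0.0, -14.3]
force: [-0.3, -0.1, 0.6]
opening: 0.999
grasp_force: 0.0
```

play_rows(moves=[[[0, 0, 0], 0, 1], [[0, 0, 0], 0, 1], [[0, 0, 0], 0, 1], [[0, 0, 0], 0, 1], [[0, 0, 0], 0, 1], [[0, 0, 0], 0, 1], [[0, 0, 0], 0, 1], [[0, 0, 0], 0, 1]])

```text
clock: 13.97
position: [0.3593, 0.263, 0.2196]
tcp_rot: [-180.0, -0.0, -14.1]
force: [-0.2, -1.1, -0.2]
opening: 1.001
grasp_force: 0.0
```

Run:
```python
from h import *
s=get_obs(); print(s['position'],s['tcp_rot'],s['clock'])
cT=pose('wrist'); f=grab_frame('wrist'); cv2.imwrite('pics/v3.png',f)
hs=cv2.cvtColor(f,cv2.COLOR_BGR2HSV); m=((hs[...,1]<75)|(hs[...,2]<50)).astype(np.uint8)
u=proj(cT,[.523,.22,.018]); e=proj(cT,[.393,.253,.018]); print('lens',u,'end',e)
n,l,st,ce=cv2.connectedComponentsWithStats(m)
for i in np.argsort(-st[1:,4])[:7]+1: print(st[i],ce[i].round(1))
# handle cross-section scan: gray run per row
i=l[int(u[1]),int(u[0])]; M=(l==i)
for y in range(st[i][1],st[i][1]+st[i][3],5):
    x=np.nonzero(M[y])[0]; print(y,x.min(),x.max(),len(x),end=' | ')
```

```text
[0.35929318 0.26295858 0.21964861] [-1.79999445e+02 -1.24307148e-03 -1.41235755e+01] 13.9667
lens [256.11605607  18.02884163] end [255.79622404 140.42794106]
[    0   139   512   245 58935] [272.  288.6]
[   0  115   73  109 4347] [ 27.9 172.2]
[ 231    0   55  141 3386] [256.8  47.1]
[ 407   70  103   56 1600] [457.5  97.8]
[435 125  77  14 461] [473. 132.]
[  0  83  21  34 424] [ 7.5 98.4]
[141 126  27  26 410] [154.7 137.8]
0 236 281 46 | 5 233 283 51 | 10 232 284 53 | 15 232 285 54 | 20 232 284 53 | 25 232 284 53 | 30 234 282 49 | 35 237 279 43 | 40 242 274 33 | 45 251 265 15 | 50 252 261 10 | 55 250 262 13 | 60 250 262 13 | 65 249 262 14 | 70 249 262 14 | 75 249 262 14 | 80 249 262 14 | 85 249 261 13 | 90 248 261 14 | 95 248 261 14 | 100 248 261 14 | 105 248 260 13 | 110 247 260 14 | 115 247 260 14 | 120 247 259 13 | 125 247 259 13 | 130 247 259 13 | 135 247 259 13 | 140 250 257 8 |
```

Run:
```python
from h import *
cT=pose('wrist')
for z in (.009,.018):
    a=onz(cT,(256.2,60),z); b=onz(cT,(253,130),z); e=onz(cT,(253,141),z); l=onz(cT,(258.3,16),z)
    d=(a-b)[:2]; u=d/np.linalg.norm(d); print(z,'yaw',np.degrees(np.arctan2(u[1],u[0])),'lens',l,'end',e,'grip from end',e[:2]+.051*u,'lens from end',e[:2]+.136*u, 'len',np.linalg.norm(l-e),'w',np.linalg.norm(onz(cT,(248.5,95),z)-onz(cT,(262,95),z)))
```

```text
0.009 yaw -16.841131149553654 lens [0.52664075 0.21655603 0.009     ] end [0.39213809 0.25671522 0.009     ] grip from end [0.44095079 0.24193955] lens from end [0.52230529 0.21731344] len 0.1403699631499229 w 0.015860015272323565
0.018 yaw -16.841131149553682 lens [0.52437406 0.2172207  0.018     ] end [0.39309211 0.25641827 0.018     ] grip from end [0.44190481 0.24164261] lens from end [0.52325931 0.2170165 ] len 0.1370087598332274 w 0.015480242173151047
```

play_rows(moves=[[[2.3, -0.6, 0], -0.012, 1], [[2.3, -0.6, 0], -0.012, 1], [[2.3, -0.6, 0], -0.012, 1], [[2.3, -0.6, 0], -0.011, 1], [[0, 0, -3], 0, 1], [[0, 0, -3], 0, 1], [[0, 0, -3], 0, 1], [[0, 0, -3], 0, 1]])

```text
clock: 14.68
position: [0.4511, 0.239, 0.0984]
tcp_rot: [-180.0, -0.0, -16.8]
force: [0.3, 0.1, -0.8]
opening: 1.001
grasp_force: 0.0
```

play_rows(moves=[[[0, 0, -3], 0, 1], [[0, 0, -3], 0, 1], [[0, 0, -2], 0, 1], [[0, 0, -1], 0, 1], [[0, 0, -0.6], 0, 1], [[0, 0, 0], 0, 1], [[0, 0, 0], 0, 1], [[0, 0, 0], 0, -1]])

```text
clock: 15.35
position: [0.4518, 0.2394, 0.0048]
tcp_rot: [-179.9, -0.1, -16.8]
force: [0.1, 0.3, -0.3]
opening: 0.964
grasp_force: 0.0
```

play_rows(moves=[[[0, 0, 0], 0, -1], [[0, 0, 0], 0, -1], [[0, 0, 0], 0, -1], [[0, 0, 0], 0, -1], [[0, 0, 0], 0, -1], [[0, 0, 0], 0, -1], [[0, 0, 0], 0, -1], [[0, 0, 0], 0, -1]])

```text
clock: 16.02
position: [0.451, 0.2391, 0.0036]
tcp_rot: [180.0, 0.0, -16.8]
force: [-1.2, 0.7, -0.3]
opening: 0.406
grasp_force: 0.0
```

play_rows(moves=[[[0, 0, 0], 0, -1], [[0, 0, 0], 0, -1], [[0, 0, 0], 0, -1], [[0, 0, 0], 0, -1], [[0, 0, 0], 0, -1], [[0, 0, 0], 0, -1], [[0, 0, 0], 0, -1], [[0, 0, 0], 0, -1]])

```text
clock: 16.68
position: [0.451, 0.2391, 0.0036]
tcp_rot: [180.0, 0.0, -16.8]
force: [-1.0, 0.4, -0.3]
opening: 0.168
grasp_force: 30.0
```

```bash
python3 -c "
from h import *
s=get_obs(); print(s['position'],s['tcp_rot'],s['clock'],s['opening'],s['grasp_force'],s['force'])"
```

```text
[0.45103944 0.23913017 0.00360137] [ 1.79999419e+02  2.88161885e-03 -1.68018374e+01] 16.6833 0.16769474596264383 29.998084902763367 [-0.97740638  0.42446182 -0.2787938 ]
```

play_rows(moves=[[[0, 0, 1], 0, -1], [[0, 0, 2], 0, -1], [[0, 0, 3], 0, -1], [[0, 0, 3.5], 0, -1], [[0, 0, 3.5], 0, -1], [[0, 0, 3.5], 0, -1], [[0, 0, 3.5], 0, -1], [[0, 0, 3.5], 0, -1]])

```text
clock: 17.35
position: [0.4505, 0.2389, 0.2412]
tcp_rot: [-180.0, -0.0, -16.8]
force: [1.0, 0.0, -1.4]
opening: 0.167
grasp_force: 30.0
```

play_rows(moves=[[[0, 0, 0], 0, -1], [[0, 0, 0], 0, -1], [[0, 0, 0], 0, -1], [[0, 0, 0], 0, -1], [[0, 0, 0], 0, -1], [[0, 0, 0], 0, -1], [[0, 0, 0], 0, -1], [[0, 0, 0], 0, -1]])

```text
clock: 18.02
position: [0.4509, 0.2391, 0.2382]
tcp_rot: [180.0, 0.0, -16.8]
force: [0.1, -0.6, -1.4]
opening: 0.17
grasp_force: 30.0
```

Run:
```python
from h import *
s=get_obs(); print(s['position'],s['tcp_rot'],s['opening'],s['grasp_force'],s['force'])
cT=pose('wrist'); f=grab_frame('wrist'); cv2.imwrite('pics/v4.png',f)
z=s['position'][2]
pred=proj(cT,[.5235,.217,z-.0036+.018]); print('pred lens top centre',pred)
hs=cv2.cvtColor(f,cv2.COLOR_BGR2HSV); m=((hs[...,1]<75)|(hs[...,2]<45)).astype(np.uint8)
n,l,st,ce=cv2.connectedComponentsWithStats(m); i=l[int(pred[1]),int(pred[0])]; print(st[i],ce[i])
x0=int(pred[0])
M=l==i
for y in range(40,260,8):
    x=np.nonzero(M[y,x0-130:x0+130])[0]
    if len(x): print(y,x.min()+x0-130,x.max()+x0-130,end=' | ')
c2=(cT[0],np.load('v2.npy'))
c=np.array([.569,-.008]);u=np.array([np.cos(.394),np.sin(.394)]);n=np.array([-u[1],u[0]])
print('\nsink corners in crop', [((proj(c2,[*(c+a*.021*u+b*.0265*n),.079])-[327,95]+.4)*4+[400,0]).round() for a in(1,-1) for b in (1,-1)])
```

```text
[0.45094196 0.23908154 0.23823583] [ 1.79972586e+02  3.37975809e-02 -1.67989709e+01] 0.16987163576679884 29.997847080230713 [ 0.12184211 -0.6052362  -1.37583923]
pred lens top centre [254.49796732 104.19427488]
[    0    33   512   351 76974] [259.34340167 265.80612934]
40 228 280 | 48 215 294 | 56 208 301 | 64 202 307 | 72 199 311 | 80 195 314 | 88 194 315 | 96 193 316 | 104 193 316 | 112 195 314 | 120 197 312 | 128 201 308 | 136 206 304 | 144 213 295 | 152 223 286 | 160 245 265 | 168 245 264 | 176 242 267 | 184 240 269 | 192 240 269 | 200 240 269 | 208 240 269 | 216 240 269 | 224 229 383 | 232 214 383 | 240 210 383 | 248 206 383 | 256 124 383 | 
sink corners in crop [array([542., 392.]), array([716., 391.]), array([529., 524.]), array([697., 523.])]
```

Run:
```python
from h import *
cT=pose('wrist'); z0=get_obs()['position'][2]-.0036
for tilt in (-.1,-.05,0,.05):
    u=np.array([np.cos(-.2932),np.sin(-.2932),0]); n=np.array([-u[1],u[0],0]); g=np.array([.451,.2391,z0+.009])
    ut=u*np.cos(tilt)+np.array([0,0,np.sin(tilt)]); w=np.cross(ut,n)
    for d in (.075,):
        Q=np.array([proj(cT,g+d*ut+.009*s*w+.03*(np.cos(t)*ut+np.sin(t)*n)) for s in (1,-1) for t in np.linspace(0,6.28,60)])
        print(tilt,Q.min(0).round(1),Q.max(0).round(1))
```

```text
-0.1 [194.2  42.3] [314.1 164.8]
-0.05 [192.7  40.2] [315.6 166.2]
0 [191.1  38.6] [317.1 167.9]
0.05 [189.5  37.5] [318.7 169.8]
```

Run:
```python
from h import *
z=get_obs()['position'][2]-.0036+.009
for n in ('side','top'):
    cT=pose(n); f=grab_frame(n); cv2.imwrite(f'pics/{n}7.png',f)
    u=proj(cT,[.5235,.217,z]); g=f.min(axis=2); x,y=u.astype(int)
    m=np.zeros_like(g); m[y-25:y+25,x-25:x+25]=(g[y-25:y+25,x-25:x+25]>150)
    k,l,st,ce=cv2.connectedComponentsWithStats(m)
    print(n,u,[(st[i].tolist(),ce[i].round(1).tolist()) for i in range(1,k) if st[i][4]>20], 'dz5mm',proj(cT,[.5235,.217,z+.005])-u)
# same for ground lens at start
for n in('side','top'):
    cT=pose(n); f=cv2.imread(f'pics/{n}0.png'); u=proj(cT,[.5235,.217,.009]); g=f.min(axis=2); x,y=u.astype(int)
    m=np.zeros_like(g); m[y-15:y+15,x-15:x+15]=(g[y-15:y+15,x-15:x+15]>150)
    k,l,st,ce=cv2.connectedComponentsWithStats(m)
    print('start',n,u,[(st[i].tolist(),ce[i].round(1).tolist()) for i in range(1,k) if st[i][4]>20])
```

```text
side [252.53702268 200.75075812] [([227, 184, 21, 29, 335], [234.3, 197.7]), ([241, 193, 22, 14, 240], [251.5, 199.2]), ([227, 214, 28, 9, 106], [240.7, 218.2])] dz5mm [ 0.02408021 -1.67417687]
top [192.8941419  182.36138887] [([167, 157, 50, 3, 84], [193.7, 157.7]), ([186, 175, 15, 15, 166], [193.7, 181.6])] dz5mm [-0.3003903  -0.25434784]
start side [251.58051131 267.25454749] [([241, 259, 25, 15, 247], [251.5, 266.3])]
start top [204.59147677 192.2676856 ] [([198, 186, 14, 13, 141], [204.2, 192.0])]
```

play_rows(moves=[[[0.5, -2.5, 0], 0, -1], [[0.5, -2.8, 0], 0, -1], [[0.5, -2.8, 0], 0, -1], [[0.5, -2.8, 0], 0, -1], [[0.5, -2.8, 0], 0, -1], [[0.6, -2.8, 0], 0, -1], [[0.6, -2.8, 0], 0, -1], [[0.6, -2.8, 0], 0, -1]])

```text
clock: 18.83
position: [0.4942, 0.0167, 0.2388]
tcp_rot: [-180.0, -0.0, -16.8]
force: [1.2, 0.1, -1.0]
opening: 0.169
grasp_force: 30.0
```

play_rows(moves=[[[0, -0.2, 0], 0, -1], [[0, 0, 0], 0, -1], [[0, 0, 0], 0, -1], [[0, 0, 0], 0, -1], [[0, 0, -1], 0, -1], [[0, 0, -1], 0, -1], [[0, 0, -1], 0, -1], [[0, 0, -1], 0, -1]])

```text
clock: 19.5
position: [0.4936, 0.0165, 0.1971]
tcp_rot: [180.0, 0.1, -16.8]
force: [-0.2, 0.4, -1.3]
opening: 0.166
grasp_force: 30.0
```

play_rows(moves=[[[0, 0, -1], 0, -1], [[0, 0, -1], 0, -1], [[0, 0, -1], 0, -1], [[0, 0, -1], 0, -1], [[0, 0, -1], 0, -1], [[0, 0, -1], 0, -1], [[0, 0, 0], 0, -1], [[0, 0, 0], 0, -1]])

```text
clock: 20.17
position: [0.4939, 0.0161, 0.1382]
tcp_rot: [180.0, 0.1, -16.8]
force: [-0.6, -0.2, -0.0]
opening: 0.17
grasp_force: 30.0
```

play_rows(moves=[[[0, 0, 0], 0, -1], [[0, 0, 0], 0, -1], [[0, 0, 0], 0, -1], [[0, 0, 0], 0, -1], [[0, 0, 0], 0, -1], [[0, 0, 0], 0, -1], [[0, 0, 0], 0, -1], [[0, 0, 0], 0, -1]])

```text
clock: 20.83
position: [0.4941, 0.0161, 0.1387]
tcp_rot: [-180.0, -0.0, -16.8]
force: [0.3, 0.3, -1.1]
opening: 0.167
grasp_force: 30.0
```

Run:
```python
from h import *
s=get_obs(); print(s['position'],s['tcp_rot'],s['opening'],s['grasp_force'],s['force'],s['clock'])
cT=pose('wrist'); f=grab_frame('wrist'); cv2.imwrite('pics/v8.png',f); cv2.imwrite('pics/s8.png',grab_frame('side'))
hs=cv2.cvtColor(f,cv2.COLOR_BGR2HSV)
# tip seen from here? and ring dark outline extents
print('tip pred',proj(cT,[.6144,.0528,.1405]),'lens pred',proj(cT,[.5695,-.007,.1405+.009]))
d=(hs[...,2]<75)&(hs[...,1]<90)
for y in range(36,164,8):
    x=np.nonzero(d[y,170:340])[0]
    if len(x): print(y,x.min()+170,x.max()+170,end=' | ')
```

```text
[0.4940736  0.0161191  0.13867804] [-1.79998448e+02 -4.63849843e-03 -1.68004881e+01] 0.167194545712302 29.99789983034134 [ 0.26860525  0.2778578  -1.13287655] 20.8333
tip pred [115.26390997  47.3989135 ] lens pred [254.82500123  97.74413872]
36 237 270 | 44 221 287 | 52 211 297 | 60 205 304 | 68 200 308 | 76 197 312 | 84 195 314 | 92 171 315 | 100 193 315 | 108 195 314 | 116 196 312 | 124 200 319 | 132 204 306 | 140 210 300 | 148 209 292 | 156 233 278 |
```

play_rows(moves=[[[0, 0, -0.1], 0, -1], [[0, 0, -0.2], 0, -1], [[0, 0, 0], 0, -1], [[0, 0, 0], 0, -1], [[0, 0, 0], 0, -1], [[0, 0, 0], 0, -1], [[0, 0, 0], 0, -1], [[0, 0, 0], 0, -1]])

```text
clock: 21.6
position: [0.4941, 0.0161, 0.1357]
tcp_rot: [-180.0, -0.0, -16.8]
force: [1.2, 0.7, -0.6]
opening: 0.169
grasp_force: 30.0
```

Run:
```python
from h import *
s=get_obs(); print(s['position'],s['force'],s['grasp_force'])
n='side'; cT=pose(n); f=grab_frame(n)
p=np.array([s['position'][0]+.075,s['position'][1]-.0228,s['position'][2]+.0054])
u=proj(cT,p); g=f.min(axis=2); x,y=u.astype(int)
for t in (150,180,200):
    m=np.zeros_like(g); m[y-14:y+14,x-18:x+18]=(g[y-14:y+14,x-18:x+18]>t)
    k,l,st,ce=cv2.connectedComponentsWithStats(m)
    print(t,u,[(st[i].tolist(),ce[i].round(1).tolist()) for i in range(1,k) if st[i][4]>20])
# sink in top view from v1-like earlier post-release wrist frame: gray fin-gap pixels
c1=(pose('wrist')[0],np.load('v1.npy')); a=cv2.imread('pics/v1.png'); q=proj(c1,[.569,-.008,.079]); x,y=q.astype(int)
w=a[y-38:y+38,x-38:x+38].max(axis=2); m=(w<225); ys,xs=np.nonzero(m[8:-8,8:-8]); print('sink gaps bbox',xs.min()+x-30,xs.max()+x-30,ys.min()+y-30,ys.max()+y-30,'pred',q)
e=np.array([np.cos(.394),np.sin(.394)]);nn=np.array([-e[1],e[0]])
print([proj(c1,[*(np.array([.569,-.008])+i*.021*e+j*.0265*nn),zz]).round(1) for zz in (.079,.058) for i in(1,-1) for j in (1,-1)])
for r in range(10,66,4): print(''.join('#' if v<190 else '+' if v<225 else '.' for v in w[r,::1]))
```

```text
[0.49406142 0.01613362 0.13566142] [ 1.21788729  0.71027911 -0.60148678] 29.99787747859955
150 [235.51556585 173.4807912 ] [([227, 168, 18, 10, 134], [235.5, 172.4]), ([230, 184, 15, 3, 27], [236.7, 185.4])]
180 [235.51556585 173.4807912 ] [([228, 168, 16, 9, 112], [235.2, 172.4])]
200 [235.51556585 173.4807912 ] [([228, 169, 15, 8, 95], [235.1, 172.5])]
sink gaps bbox 180 239 107 166 pred [210.5971313  137.75853632]
[array([186.1, 118.8]), array([233.9, 118.6]), array([188.1, 156.4]), array([234.5, 156.3]), array([189.9, 118.1]), array([235.1, 117.8]), array([191.7, 153.6]), array([235.6, 153.5])]
######+......++....................................................++.......
####+.....#...................++++...............++....................++...
###.....#..........+....++#....+.....++.....+++...+....+##+...++.........++.
#+....#..........###+...##+...+##....##....+#.....#+....++.....#............
.....#...........###+...##+...+#+....##....+#.....#.....++.....++...........
....#............+##+...###....##....##.....#.....#.....++.....+.+..........
....+.............###...###....##....##.....#.....#+....++.....+.+#.........
...++.............###...+##....##....+#.....#.....++....++.....+..#.........
....+.............###...+##....##....+#.....#+....++....+#.....+.++.........
+....+............###....##....##....+#.....#+....++.....#.....+............
##....#+..........+##+...##....##.....#+....#+....+#.....#.....+............
###.....++........+##....##....+##+...#.....#.....++.....#.....+............
#####+.....+................##.........................++................++.
########......+.....................++######+##+++....................++....
```

```bash
python3 -c "
from h import *
print(close_job())"
```

```text
the job is handed in; nothing more can be done
None
```

The job is handed in at about 22 s. By my measurements the heat sink stands on the pan within about 2 mm of centre, and the loupe is held level over it with the lens at the measured pointer height of 140.5 mm. The hand-in call gave no verdict, so I can't confirm it was judged a pass.

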